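Flip the stock tags so that only the full bins show the disc

ROBOT

A 6-joint arm with a two-finger parallel gripper is mounted at the origin on a cart in front of the work surface, level with it; the furniture and walls round the work are solid. World frame = base frame: x ahead of the robot, y to its left, z up, the work surface at z = 0. Lengths are in mm, angles in rad, forces in N, time in s.
With the tool pointing down it reaches from about 400 to 925 mm from the base axis. Payload 12.5 kg.
Tool frame: the origin (TCP) lies midway between the tips of the shut fingers; the grasp point (between the pads) lies 19 mm behind it (env.tcp_to_grasp is the distance from the TCP to the grasp point, in mm); z points along the fingers, y is the line along which they close (so a half turn about z gives the same grasp; the last joint's range is limited). The gripper opens to 95 mm and grips with 3 to 60 N. Pads are 20 mm wide; open, the fingers measure 119 mm over their backs; the gripper's body (75 mm by 180 mm) begins 59 mm behind the grasp point.
Start: joints at [-1.208, 0.491, 1.559, -0, 1.092, -0.106], TCP at [282.409, -557.577, 214.661] pointing down, gripper open.
Joint ranges: [-3.1, 3.1], [-0.84, 2.19], [0.05, 2.79], [-1.13, 4.28], [0.06, 2.93], [-2.69, 2.69]. Speed limits (rad/s): [2.22, 2.22, 2.79, 3.14, 3.14, 3.14].

INTERFACE

Orientations are given as [roll, pitch, yaw] about the fixed x, y, z axes, in that order (R = Rz(yaw) Ry(pitch) Rx(roll)).
In Python, from cell import env gives the robot as it stands. The module is installed in compiled form; this text tells all that it offers.
- The arm moves only by the tool step_arm, never from a script. Its argument "plan" is a list that holds one entry, the list of rows, each a list of 5 numbers: the shift along the tool's x, y, z in mm, then the turn about the tool's z in degrees, then the opening, from -1 (shut) to 1 (fully open). A call has 1 to 8 rows; each row is the pose to reach, as a shift and turn from the pose commanded when the call began, along the tool's axes at that moment; what a row does not reach only later rows make up. A row lasts 1/12 s, in which the tool goes at most 41.7 mm and 7.16 degrees, less where a joint would pass 70% of its speed; a pose out of reach is approached as far as the arm can. A call with a gripper value outside its range is refused whole. The fingers move at their own pace and stop on an object; the grip force is fixed at half the most. Time passes only in rows, so rows that repeat a pose let the fingers close. It gives the time, the measured TCP pose, the force, the opening and the grip force at its end, in the units of the state.
- env.state(): the state, without advancing time (a new reading comes with each control period).
- env.read_camera(name): name is "scene" or "top"; returns the picture (480x640x3 uint8, blue, green, red); there is no depth.
- env.get_calibration(name): a dict with "K" (3x3 intrinsics, pixels), "extrinsics" (4x4, takes a point from world to camera coordinates). Camera axes: x right, y up, looking along -z (the intrinsics and any distortion apply to the point x, -y, -z); pixel columns grow to the right and rows downward; lengths in mm; the calibration is good to about 2 mm. A picture is of the moment at which its call begins. get_calibration takes no time and is no camera call.
- env.job_done(): hands the job in; it is judged then, once.
The state is a dict: "t": time; "joints": joint angles; "qvel": joint speeds; "tau": joint torques, N m; "eef_pos": TCP position; "tcp_rot": TCP orientation; "ft_force": force on the tool from outside, world axes, zero at the start; "moment": the same for the moment, N m; "opening": opening from 0.0 (shut) to 1.0 (fully open); "grip_force": force on a finger pad.
Only numpy, scipy, OpenCV 4.12 (cv2) and the standard library are available. Lean on these libraries where they do the work, as an engineer would, in place of code of your own. Each camera call takes 0.05 s, during which the arm holds its last target. There are 200 camera calls.

TASK

Behind each of the three bins on the stock board stands a hinged tag with a round disc on one face and a straight bar on the other. With a fingertip, gently push tags up and over by their free edge where needed, so that the bins filled by an oak block show the disc (tag leaning away from the bins) and the bin with only a scrap in it shows the bar (tag leaning toward the bins). Lift and carry nothing, and leave the bins' contents and everything round the board where they are.

Things in the scene. Friction and masses are not known exactly. Their poses are not given: they have to be found in the camera images.
- stock_board: fixed board, plywood base 184 (x) x 240 (y) x 8 mm, with a tray of three open bins in a row along its front and a tag stand behind each. Origin: centre of the underside; x points from bins to tags, y along the row. Bins 72 wide x 92 long x 30 mm deep, walls end 42 mm above the table. Bin centres at x = -38, tag hinges at x = +62, at y = +76, 0, -76 mm.
- bin_1 (a point): centre of the inner floor of the bin that belongs to tag_1 (100 mm in front of its hinge). Which of the three places in the row tag_1 and its bin have differs from start to start.
- hinge_1 (a point): middle of the hinge pin of tag_1, 68 mm above the table; the pin runs along the board's y axis. The wooden cheeks holding it reach 8 mm above the pin, 31 mm to each side of it and 22 mm before and behind it. This point's axes are those of the board.
- edge_1 (a point): middle of the free edge of tag_1, a rolled bead of 8 mm, outermost 60 mm from its hinge. At rest it lies 45 mm in front of (-x) or behind (+x) the hinge along the board's x axis and 40 mm above it. Pushed on, it rises along an arc to 60 mm above the hinge; a fingertip that follows it from about 10 mm below it needs only a few newtons, one that only pushes level may jam.
- tag_1 (a joint): angle of tag_1, a polished, slippery aluminium plate 44 wide x 60 long x 5 mm, about 45 g: 0 upright; -0.85 leaning toward the bins on its stop, the face with a raised dark straight bar (36 x 9 mm) up; +0.85 leaning away from the bins on its stop, the face with a raised dark round disc (30 mm) up. It swings freely and, once past upright, falls by itself to the other stop.
- bin_2 (a point): centre of the inner floor of the bin that belongs to tag_2 (100 mm in front of its hinge). Which of the three places in the row tag_2 and its bin have differs from start to start.
- hinge_2 (a point): middle of the hinge pin of tag_2, 68 mm above the table; the pin runs along the board's y axis. The wooden cheeks holding it reach 8 mm above the pin, 31 mm to each side of it and 22 mm before and behind it. This point's axes are those of the board.
- edge_2 (a point): middle of the free edge of tag_2, a rolled bead of 8 mm, outermost 60 mm from its hinge. At rest it lies 45 mm in front of (-x) or behind (+x) the hinge along the board's x axis and 40 mm above it. Pushed on, it rises along an arc to 60 mm above the hinge; a fingertip that follows it from about 10 mm below it needs only a few newtons, one that only pushes level may jam.
- tag_2 (a joint): angle of tag_2, a polished, slippery aluminium plate 44 wide x 60 long x 5 mm, about 45 g: 0 upright; -0.85 leaning toward the bins on its stop, the face with a raised dark straight bar (36 x 9 mm) up; +0.85 leaning away from the bins on its stop, the face with a raised dark round disc (30 mm) up. It swings freely and, once past upright, falls by itself to the other stop.
- bin_3 (a point): centre of the inner floor of the bin that belongs to tag_3 (100 mm in front of its hinge). Which of the three places in the row tag_3 and its bin have differs from start to start.
- hinge_3 (a point): middle of the hinge pin of tag_3, 68 mm above the table; the pin runs along the board's y axis. The wooden cheeks holding it reach 8 mm above the pin, 31 mm to each side of it and 22 mm before and behind it. This point's axes are those of the board.
- edge_3 (a point): middle of the free edge of tag_3, a rolled bead of 8 mm, outermost 60 mm from its hinge. At rest it lies 45 mm in front of (-x) or behind (+x) the hinge along the board's x axis and 40 mm above it. Pushed on, it rises along an arc to 60 mm above the hinge; a fingertip that follows it from about 10 mm below it needs only a few newtons, one that only pushes level may jam.
- tag_3 (a joint): angle of tag_3, a polished, slippery aluminium plate 44 wide x 60 long x 5 mm, about 45 g: 0 upright; -0.85 leaning toward the bins on its stop, the face with a raised dark straight bar (36 x 9 mm) up; +0.85 leaning away from the bins on its stop, the face with a raised dark round disc (30 mm) up. It swings freely and, once past upright, falls by itself to the other stop.
- block_1: loose oak block 55 x 85 x 42 mm lying in one of the bins, its length (own y axis) along the board's x axis; it fills the bin and stands 12 mm above the bin walls. The other block is alike. Origin at the centre of its underside.
- block_2: loose oak block 55 x 85 x 42 mm lying in one of the bins, its length (own y axis) along the board's x axis; it fills the bin and stands 12 mm above the bin walls. The other block is alike. Origin at the centre of its underside.
- scrap: small loose white offcut 13 x 46 x 9 mm, alone on the floor of the third bin, which is therefore not full. Origin at the centre of its underside.
- paint_tin: small loose paint tin, 76 mm across, 84 mm tall, standing beside the left (+y) end of the stock board; a bystander. Origin at the centre of its underside.
- wood_wedge: loose beech wedge 32 x 110 x 22 mm lying beside the right (-y) end of the stock board; a bystander. Origin at the centre of its underside.
- wax_tin: loose flat round tin, 87 mm across, 30 mm tall, on the right part of the table; a bystander. Origin at the centre of its underside.
- oil_stone: loose grey stone 50 x 150 x 24 mm, on the right part of the table; a bystander. Origin at the centre of its underside.
- masking_tape: loose roll of tape, 105 mm across, 25 mm tall, lying on the left part of the table; a bystander. Origin at the centre of its underside.

How it is judged (in metres and radians):
At the end, for the whole second after the job is handed in: Each tag whose bin holds an oak block (block within 38 mm of the bin's centre) is at more than +0.7 rad, and each other tag at less than -0.7 rad; the blocks, the scrap and the five loose bystanders are within 20 mm of where they started ((((horizontal distance between bin_1 and block_1 below 0.038 m or horizontal distance between bin_1 and block_2 below 0.038 m) and value of joint tag_1 above 0.7 rad) or (not (horizontal distance between bin_1 and block_1 below 0.038 m or horizontal distance between bin_1 and block_2 below 0.038 m) and value of joint tag_1 below -0.7 rad)) and (((horizontal distance between bin_2 and block_1 below 0.038 m or horizontal distance between bin_2 and block_2 below 0.038 m) and value of joint tag_2 above 0.7 rad) or (not (horizontal distance between bin_2 and block_1 below 0.038 m or horizontal distance between bin_2 and block_2 below 0.038 m) and value of joint tag_2 below -0.7 rad)) and (((horizontal distance between bin_3 and block_1 below 0.038 m or horizontal distance between bin_3 and block_2 below 0.038 m) and value of joint tag_3 above 0.7 rad) or (not (horizontal distance between bin_3 and block_1 below 0.038 m or horizontal distance between bin_3 and block_2 below 0.038 m) and value of joint tag_3 below -0.7 rad)) and distance of each of block_1, block_2, scrap, paint_tin, wood_wedge, wax_tin, oil_stone, masking_tape from where it was at the start of the episode below 0.02 m); the robot touches nothing.
It fails at once if a block or the scrap is lifted, carried or shoved (moved over 25 mm, or raised above 30 mm) (distance of any of block_1, block_2, scrap from where it was at the start of the episode above 0.025 m or height (world z) of any of block_1, block_2, scrap above 0.03 m).
It fails at once if a loose bystander is moved more than 25 mm (distance of any of paint_tin, wood_wedge, wax_tin, oil_stone, masking_tape from where it was at the start of the episode above 0.025 m).
It fails at once if a tag is pushed with more than 25 N (contact force between any of tag_1, tag_2, tag_3 and anything else above 25 N).
It also fails if it takes over 61 s, if anything falls off the work surface, if the arm or the gripper's body presses on something with over 40 N, if the wrist force passes 120 N, or if a joint passes its speed limit or range.

## Working session

There is one attempt and no reset: what is moved stays moved. The work goes in short steps, Python scripts to look and compute and a tool call to move; the robot and the scene stay as the last step left them, time stands still between calls to the robot, and variables do not carry over. Pictures are saved under pics/ and viewed, at most 10 in all, crops included, and the job is handed in when it is done.

Besides the shell and the picture viewer there is one more tool, called after "Emit:" by a JSON object that holds its "api" and its "payload". step_arm: Moves the arm, as the interface text tells. Its arguments: {"type":"object","properties":{"plan":{"type":"array"}},"required":["plan"]}

```bash
mkdir -p pics
python3 - <<'E'
from cell import env
import cv2
for n in("scene","top"):
    cv2.imwrite(f"pics/{n}0.png",env.read_camera(n)); c=env.get_calibration(n); print(n,c)
s=env.state();print(s['eef_pos'],s['tcp_rot'],s['opening'],s['t'],s['ft_force'])
E
```

```text
scene {'K': array([[493.66990116,   0.        , 315.16632551],
       [  0.        , 493.66990116, 234.67428363],
       [  0.        ,   0.        ,   1.        ]]), 'extrinsics': array([[-6.51887073e-01, -7.58275989e-01,  7.79542063e-03,
         4.39855502e+02],
       [ 4.71567807e-01, -3.97311789e-01,  7.87252911e-01,
        -2.22470393e+02],
       [-5.93857767e-01,  5.16876066e-01,  6.16580964e-01,
        -9.08187422e+02],
       [ 0.00000000e+00,  0.00000000e+00,  0.00000000e+00,
         1.00000000e+00]])}
top {'K': array([[505.01253522,   0.        , 322.06182794],
       [  0.        , 505.01253522, 240.87480578],
       [  0.        ,   0.        ,   1.        ]]), 'extrinsics': array([[ 1.29262364e-02, -9.99915192e-01, -1.58791463e-03,
         1.91483183e+02],
       [ 9.98111606e-01,  1.28075164e-02,  6.00765370e-02,
        -4.87016967e+02],
       [-6.00511047e-02, -2.36147954e-03,  9.98192511e-01,
        -1.31190667e+03],
       [ 0.00000000e+00,  0.00000000e+00,  0.00000000e+00,
         1.00000000e+00]])}
[ 282.33149323 -557.35127764  214.1008555 ] [-3.14057177e+00 -8.92428873e-05  4.68835424e-01] 0.9973256148208084 0.1 [ 0.07831662 -0.10090979 -1.04215763]
```

View pics/top0.png

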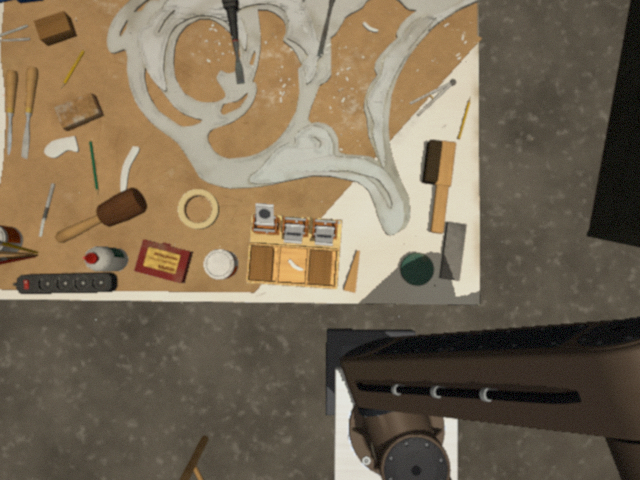

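View pics/scene0.png

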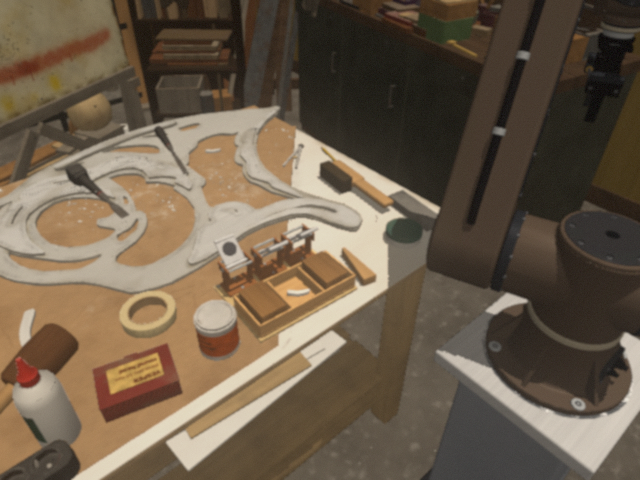

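```bash
cat > h.py <<'E'
import numpy as np
from cell import env
def ray(n,u,v,z):
    c=env.get_calibration(n);K,E=c['K'],np.array(c['extrinsics'])
    d=np.linalg.inv(K)@[u,v,1.];d=E[:3,:3].T@(d*[1,-1,-1]);o=-E[:3,:3].T@E[:3,3]
    return o+d*(z-o[2])/d[2]
def proj(n,p):
    c=env.get_calibration(n);E=c['extrinsics'];q=c['K']@((E[:3,:3]@p+E[:3,3])*[1,-1,-1]);return q[:2]/q[2]
E
python3 - <<'E'
import cv2,numpy as np
a=cv2.imread('pics/top0.png')[190:300,235:375]; b=cv2.imread('pics/scene0.png')[210:350,200:390]
a=cv2.resize(a,None,fx=5,fy=5,interpolation=2);b=cv2.resize(b,None,fx=4,fy=4,interpolation=2)
cv2.imwrite('pics/ta.png',a);cv2.imwrite('pics/sb.png',b)
E
```

```text
(no output)
```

View pics/ta.png

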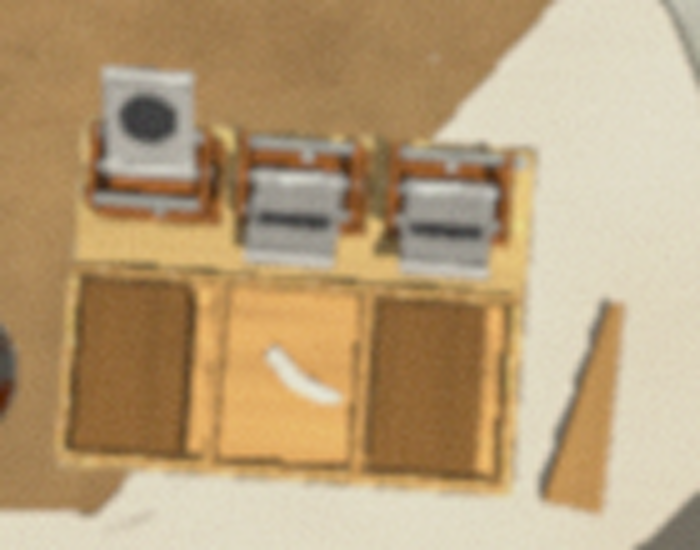

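View pics/sb.png

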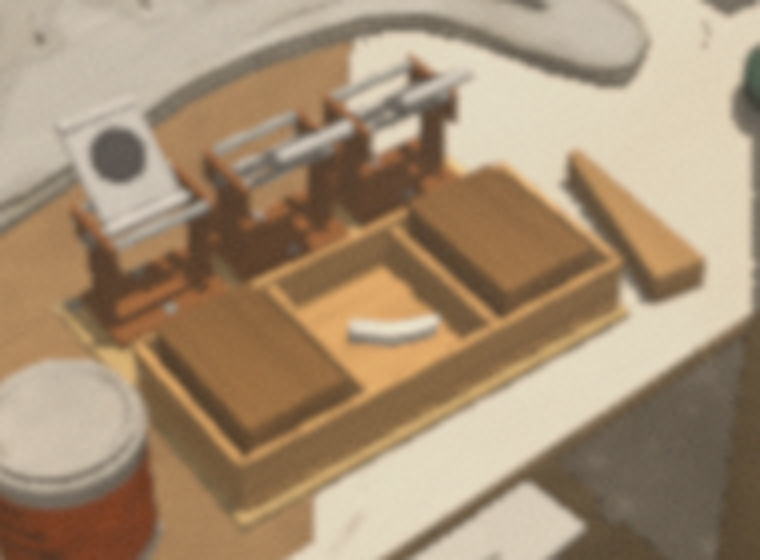

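Run:
```python
from h import *
f=lambda x,y,z:ray('top',235+x/5-.4,190+y/5-.4,z)
P=[f(60,462,42),f(510,490,42),f(520,295,42),f(68,270,42)]
print(np.round(P)); 
# tray outer corners on board
d=(P[0]-P[1])+(P[3]-P[2]);yaw=np.arctan2(-d[0],d[1]);print('yaw',yaw)
l,r=f(397,265,105),f(490,272,105);print('bead',l,r,(l+r)/2)
d=l-r;print(np.arctan2(-d[0],d[1]))
for a,b in(((397,205),(497,215)),): pass
hx=(f(395,158,68)+f(500,165,68))/2;print('rear rod',hx)
# scene check: bead ends in scene crop (328,115)?
for n,p in(('l',l),('r',r)):
    q=proj('scene',p);print(n,(q-[200,210])*4)
    q=proj('scene',p+[0,0,0])
s=env.state();R=s['tcp_rot'];print(s['eef_pos'],R,s['joints'])
```

```text
[[375. 390.  42.]
 [364. 159.  42.]
 [464. 155.  42.]
 [473. 388.  42.]]
yaw -0.045684982452599894
bead [474.60061399 217.20245606 105.        ] [471.7537406  171.64073581 105.        ] [473.17717729 194.42159593 105.        ]
-0.062402759815797085
rear rod [529.41223391 193.08707831  68.        ]
l [395.53680366 103.17965091]
r [466.37592782  71.10547738]
[ 282.33149323 -557.35127764  214.1008555 ] [-3.14057177e+00 -8.92428873e-05  4.68835424e-01] [-1.20758026e+00  4.91523967e-01  1.55940009e+00 -2.12745632e-05
  1.09169320e+00 -1.05609587e-01]
```

Emit:
{"api": "step_arm", "payload": {"plan": [[[37, -17, 0, 4, -1], [73, -35, 0, 8, -1], [110, -52, 0, 12, -1], [146, -70, 0, 16, -1], [183, -87, 0, 20, -1], [220, -105, 0, 24, -1], [256, -122, 0, 27, -1], [293, -140, 0, 29.5, -1]]]}}

```text
t: 0.77
eef_pos: [481.3, -298.6, 214.5]
tcp_rot: [-3.142, 0.0, -0.049]
ft_force: [0.1, 0.1, 0.1]
opening: 0.497
grip_force: 0.0
```

Emit:
{"api": "step_arm", "payload": {"plan": [[[-5, -40, 0, 0, -1], [-10, -80, 0, 0, -1], [-15, -120, 0, 0, -1], [-20, -160, 0, 0, -1], [-25, -200, 0, 0, -1], [-30, -240, 0, 0, -1], [-35, -280, 0, 0, -1], [-41, -320, 0, 0, -1]]]}}

```text
t: 1.43
eef_pos: [453.7, 23.0, 214.6]
tcp_rot: [3.141, -0.0, -0.046]
ft_force: [0.7, 0.1, -0.9]
opening: 0.005
grip_force: 0.0
```

Emit:
{"api": "step_arm", "payload": {"plan": [[[-5, -35, 0, 0, -1], [-10, -70, 0, 0, -1], [-15, -105, 0, 0, -1], [-20, -140, 0, 0, -1], [-23, -165, 0, 0, -1], [-23, -172, 0, 0, -1], [-23, -172, 0, 0, -1], [-23, -172, 0, 0, -1]]]}}

```text
t: 2.1
eef_pos: [439.2, 193.7, 214.4]
tcp_rot: [3.141, 0.0, -0.045]
ft_force: [0.0, -0.9, 0.8]
opening: 0.002
grip_force: 0.0
```

Emit:
{"api": "step_arm", "payload": {"plan": [[[0, -1, 25, 0, -1], [0, -2, 50, 0, -1], [0, -2, 75, 0, -1], [0, -2, 95, 0, -1], [0, -2, 110, 0, -1], [0, -2, 119, 0, -1], [0, -2, 119, 0, -1], [0, -2, 119, 0, -1]]]}}

```text
t: 2.77
eef_pos: [439.7, 195.4, 95.8]
tcp_rot: [3.141, 0.0, -0.047]
ft_force: [0.4, 0.1, -0.4]
opening: 0.004
grip_force: 0.0
```

Run:
```python
from h import *
import cv2
a=env.read_camera('top')[190:300,235:375]; b=env.read_camera('scene')[190:330,200:390]
cv2.imwrite('pics/c1.png',np.vstack([cv2.resize(a,(380,290),interpolation=2),cv2.resize(b,(380,280),interpolation=2)]));print(env.state()['eef_pos'])
```

```text
[439.91938776 195.83922288  96.47521971]
```

View pics/c1.png

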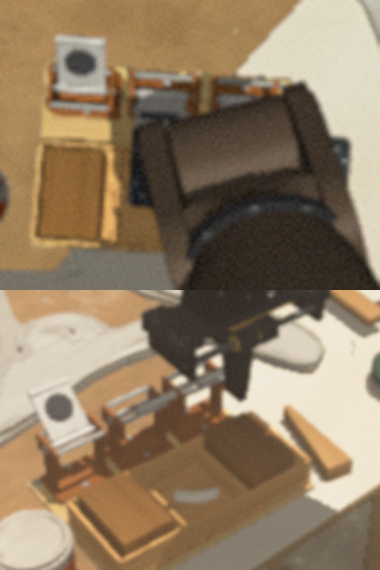

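Emit:
{"api": "step_arm", "payload": {"plan": [[[5, 0, 0, 0, -1], [10, 0, 0, 0, -1], [13, 0, 0, 0, -1], [16, 0, 0, 0, -1], [19, 0, -1, 0, -1], [22, 0, -3, 0, -1], [25, 0, -6, 0, -1], [28, 0, -8, 0, -1]]]}}

```text
t: 3.53
eef_pos: [467.7, 194.8, 104.0]
tcp_rot: [3.142, -0.0, -0.046]
ft_force: [-1.1, 0.5, -0.8]
opening: 0.002
grip_force: 0.2
```

Emit:
{"api": "step_arm", "payload": {"plan": [[[3, 0, -2, 0, -1], [6, 0, -4, 0, -1], [9, 0, -5, 0, -1], [13, 0, -7, 0, -1], [17, 0, -8, 0, -1], [21, 0, -9, 0, -1], [25, 0, -10, 0, -1], [29, 0, -10, 0, -1]]]}}

```text
t: 4.2
eef_pos: [496.8, 193.5, 113.8]
tcp_rot: [3.142, -0.0, -0.046]
ft_force: [-0.6, 0.3, -0.7]
opening: 0.002
grip_force: 0.1
```

Emit:
{"api": "step_arm", "payload": {"plan": [[[4, 0, 0, 0, -1], [8, 0, 0, 0, -1], [12, 0, 0, 0, -1], [16, 0, 0, 0, -1], [20, 0, 0, 0, -1], [24, 0, 0, 0, -1], [24, 0, 0, 0, -1], [24, 0, 0, 0, -1]]]}}

```text
t: 4.87
eef_pos: [520.4, 192.3, 113.5]
tcp_rot: [3.141, 0.0, -0.046]
ft_force: [-0.3, 0.3, -0.0]
opening: 0.005
grip_force: 0.0
```

Emit:
{"api": "step_arm", "payload": {"plan": [[[0, 0, -10, 0, -1], [-20, 0, -30, 0, -1], [-30, 0, -60, 0, -1], [-40, 0, -95, 0, -1], [-40, 30, -110, 0, -1], [-40, 70, -110, 0, -1], [-40, 110, -110, 0, -1], [-40, 150, -110, 0, -1]]]}}

```text
t: 5.53
eef_pos: [472.8, 43.2, 224.9]
tcp_rot: [3.141, -0.002, -0.045]
ft_force: [0.9, -0.4, 0.0]
opening: 0.007
grip_force: 0.0
```

Emit:
{"api": "step_arm", "payload": {"plan": [[[0, 40, 0, 0, -1], [0, 80, 0, 0, -1], [0, 120, 0, 0, -1], [0, 160, 0, 0, -1], [0, 200, 0, 0, -1], [0, 200, 0, 0, -1], [0, 200, 0, 0, -1], [0, 200, 0, 0, -1]]]}}

```text
t: 6.2
eef_pos: [463.9, -155.1, 224.0]
tcp_rot: [-3.142, -0.0, -0.047]
ft_force: [-0.6, 1.5, -1.2]
opening: 0.003
grip_force: 0.0
```

Run:
```python
from h import *
import cv2
a=env.read_camera('top')[190:300,235:375]; b=env.read_camera('scene')[190:330,200:390]
cv2.imwrite('pics/c2.png',np.vstack([cv2.resize(a,(380,290),interpolation=2),cv2.resize(b,(380,280),interpolation=2)]));print(env.state()['eef_pos'])
```

```text
[ 464.17213803 -154.23655926  223.95901426]
```

View pics/c2.png

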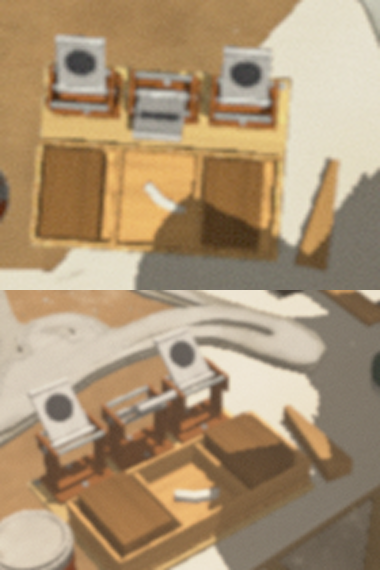

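Both block bins, left and right, now show discs. The middle scrap bin shows its bar, and the bins' contents have not moved.

```bash
python3 -c "
from cell import env
print(env.job_done())"
```

```text
the job is handed in; nothing more can be done
None
```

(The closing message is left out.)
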